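# Uncap the grease spray, unlatch the trailer coupler and hold it up off its ball

## Task

I want to grease the hitch ball. Take the loose blue cap off the white grease can and set it, open end down, in the round parts dish (set it down, don't drop it, and leave the can standing where it is); then pull the coupler's red spring latch out sideways while the coupler is still down on the ball, lift the coupler with the latch pulled so that it comes off the ball, and hold it raised about 80 mm above its seated height. Finish while still holding it up in the gripper, and don't disturb the other things on the bench.

Things in the scene. Friction and masses are not known exactly. Their poses are not given: they have to be found in the camera images.
- grease_can: white aerosol can with a blue band and a thin red stripe, 53 mm diameter, 150 mm tall to the flat shoulder that carries the cap, loose on the bench, 0.3 kg; origin at the centre of its underside, z up
- can_cap: plain blue plastic cap, 50 mm diameter, 40 mm tall, hollow, closed at the top, open below, loose over the valve and nozzle of the grease can and resting on its shoulder (nothing holds it; the nozzle stands 28 mm up inside, so lift it straight up at least 35 mm); 18 g; origin at the centre of its open underside, z up towards its closed top
- parts_dish: round silvery dish held to the steel bench by its magnet (fixed), rim 152 mm diameter and 28 mm high, flat inner floor 110 mm diameter and 4 mm above the bench, empty; origin at the centre of its underside
- jig: fixed steel flat bar 415 x 90 x 10 mm on the bench carrying the ball mount and the drawbar's pivot bracket. Origin on the bench right below the ball; its +x runs along the drawbar from the ball to the pivot bracket (320 mm away), its -y is the side on which the latch sticks out and the direction in which the latch is pulled, z up. The bar reaches from x -55 to x +360 mm
- ball_centre (a point): centre of the 50 mm steel hitch ball, 90 mm above the bench, axes as the jig's
- drawbar: blue 40 mm square drawbar with a silvery ball coupler on its end: a 68 mm dome over the ball (top 124 mm up when seated). Origin at the coupler's socket centre (= ball centre when seated), axes then as the jig's. It swings up about a level pivot bolt along the jig's y, 320 mm in +x of the ball, 100 mm up (0.25 rad = 80 mm at the ball, stop at 0.45); falls back if let go; lifting takes 6 to 10 N
- latch (a joint): how far the latch is pulled out: 0 = home, its 12 mm pin across under the ball so that the coupler cannot be lifted; the pin clears the ball from about 22 mm on; stop at 28 mm. The spring pulls it home when let go: about 6 N at 0, 10 N at 28 mm
- latch_grip (a point): middle of the latch's upright red grip: round sleeve 18 mm in diameter, 56 mm long, standing on the end of the latch rod, with a 25 mm knob, 6 mm thick, on top. Seated and home this point lies 23 mm in +x and 90 mm in -y (jig axes) of the ball centre, 122 mm above the bench (knob top 152); 43 mm free between sleeve and dome, other sides open. Moves and leans with latch and coupler
- pliers: bystander: pliers with yellow handles lying flat, 210 x 65 x 18 mm; leave alone
- wire_brush: bystander: green-handled wire brush lying bristles down, 265 x 26 x 38 mm; leave alone
- paint_can: bystander: taller can with a yellow band and a yellow cap, 65 mm diameter, 218 mm tall; leave alone
- angle_offcut: bystander: rusty angle-iron offcut 200 x 40 x 40 mm; leave alone
- hex_nut: bystander: big brass-coloured hex nut, 34 mm across, 16 mm tall; leave alone
Things that resemble listed ones, but are neither listed nor needed, are in the scene too. What is shaped like the grease_can but green is not meant. Several things have the shape of the parts_dish; the one meant has the colours described above.

How it is judged:
By the outcome, as a careful person would: the job done as asked, in the order asked, and still so for the second after the job is handed in, while the arm keeps its last pose, push and grip.
It also fails if it takes over 64 s, if anything falls off the work surface, if the arm or the gripper's body presses on something with over 40 N, if the wrist force passes 120 N, or if a joint passes its speed limit or range.

## Robot

A 6-joint arm with a two-finger parallel gripper is mounted at the origin on the work surface. World frame = base frame: x ahead of the robot, y to its left, z up, the work surface at z = 0. Lengths are in m, angles in rad, forces in N, time in s.
With the tool pointing down it reaches from about 0.35 to 0.775 m from the base axis. Payload 5.5 kg.
Tool frame: the origin (TCP) lies midway between the tips of the shut fingers; the grasp point (between the pads) lies behind it (env.grip_point_offset is the z of the grasp point in the tool frame, in m); z points along the fingers, y is the direction in which the jaws open and shut (so a half turn about z gives the same grasp; the last joint's range is limited). The gripper opens to 85 mm and grips with 20 to 120 N. Pads are 22 mm wide; open, the fingers measure 114 mm over their backs; the gripper's body (76 mm by 85 mm) begins 54 mm behind the grasp point. The pads swing forward as they close: fully open they stand 13 mm farther back than shut.
Start: joints at [1.187, 0.313, 0.046, 1.304, 0, 1.431], TCP at [0.139, 0.558, 0.231] pointing down, gripper open.
Joint ranges: [-2.76, 2.76], [-0.86, 1.69], [-1.03, 1.26], [-2.2, 2.34], [-1.47, 1.5], [-3.14, 3.14]. Speed limits (rad/s): [2.57, 2.57, 3.14, 3.14, 3.14, 3.14].

## Interface

Orientations are given as a unit quaternion [w, x, y, z].
In Python, from workcell import env, viewer gives the robot as it stands. The module is installed in compiled form; this text tells all that it offers.
- The arm moves only by the shell command python3 -m inch 'ROWS' [OPENING] [FORCE]. ROWS is JSON, a list of rows, each a list of 2 entries, a list of its own where there are three numbers: the shift along the tool's x, y, z in m, then the turn about the tool's z in degrees. In form: [[[tx, ty, tz], spin], ...]. A call has 1 to 5 rows; each row is the pose to reach, as a shift and turn from the pose measured when the call began, along the tool's axes at that moment; what a row does not reach only later rows make up. A row lasts 1/12 s, in which the tool goes at most 41.7 mm and 7.16 degrees, less where a joint would pass 70% of its speed; a pose out of reach is approached as far as the arm can. A call with a gripper value outside its range is refused whole. OPENING is the closure, from 0 (fully open) to 1 (shut), set as the call begins (- or left out, the last holds). The fingers move at their own pace and stop on an object; FORCE is the grip in N (left out, the last holds). Time passes only in rows, so rows that repeat a pose let the fingers close. It gives the time, the measured TCP pose, the force and the opening at its end, in the units of the state.
- env.get_state(): the state, without advancing time (a new reading comes with each control period).
- viewer.read_camera(name): name is "scene" or "top"; returns a dict with "image" (420x560x3 uint8, red, green, blue), "depth" (420x560 float32, m along the optical axis (not along the pixel's ray), 0 where there is no reading), "vertical_fov" (degrees; the focal length in pixels is half the picture's height over the tangent of half this angle, whatever the lens; pixels are square), "cx", "cy" (the principal point, pixels), "dist_coeffs" ([k1, k2, p1, p2, k3] as OpenCV has them; the pictures are not rectified), "R" (3x3) and "t" (3): a world point X has camera coordinates R X + t. Camera axes: x right, y down, z forward; pixel columns grow to the right and rows downward; lengths in m; the calibration is good to about 2 mm. A picture is of the moment at which its call begins.
- env.hand_in(): hands the job in, once; it reports no verdict.
The state is a dict: "clock": time; "joint_pos": joint angles; "qvel": joint speeds; "tau": joint torques, N m; "tcp_pos": TCP position; "orientation": TCP orientation; "wrist_force": force on the tool from outside, world axes, zero at the start; "ft_torque": the same for the moment, N m; "finger_gap": finger opening in m.
Only numpy, scipy, OpenCV 4.12 (cv2) and the standard library are available. Lean on these libraries where they do the work, as an engineer would, in place of code of your own. Each camera call takes 0.05 s, during which the arm holds its last target. There are 200 camera calls.

## Working session

There is one attempt and no reset: what is moved stays moved. The work goes in short steps, Python scripts to look and compute and a shell command to move; the robot and the scene stay as the last step left them, time stands still between calls to the robot, and variables do not carry over. Pictures are saved under pics/ and viewed, on a budget of 10 in all, crops included, one or two more only if the job needs it, and the job is handed in when it is done.

```bash
mkdir -p pics
cat > h.py <<'E'
import numpy as np, cv2
from workcell import env, viewer
def cam(n):
    c=viewer.read_camera(n); h,w=c["image"].shape[:2]
    f=h/2/np.tan(np.radians(c["vertical_fov"]/2))
    c["K"]=np.array([[f,0,c["cx"]],[0,f,c["cy"]],[0,0,1]]); c["D"]=np.array(c["dist_coeffs"],float)
    c["R"]=np.array(c["R"]);c["t"]=np.array(c["t"]); return c
def cloud(c):
    "world point per pixel from depth (HxWx3, nan where none)"
    h,w=c["depth"].shape; u,v=np.meshgrid(np.arange(w),np.arange(h))
    p=cv2.undistortPoints(np.stack([u,v],-1).reshape(-1,1,2).astype(float),c["K"],c["D"]).reshape(h,w,2)
    z=c["depth"].astype(float); z[z==0]=np.nan
    P=np.dstack([p[...,0]*z,p[...,1]*z,z])
    return (P-c["t"])@c["R"]
def plane(c,uv,z):
    p=cv2.undistortPoints(np.array(uv,float).reshape(-1,1,2),c["K"],c["D"]).reshape(-1,2)
    d=np.c_[p,np.ones(len(p))]@c["R"]; o=-c["R"].T@c["t"]
    return o+d*((z-o[2])/d[:,2])[:,None]
def tool(p):
    "shift in tool axes from current TCP to world point p"
    from scipy.spatial.transform import Rotation as Ro
    s=env.get_state(); q=np.array(s["orientation"])
    return Ro.from_quat(q[[1,2,3,0]]).inv().apply(np.array(p)-s["tcp_pos"])
E
python3 - <<'E'
from h import *
import pickle
for n in("top","scene"):
    c=cam(n); pickle.dump(c,open(n+".pkl","wb")); cv2.imwrite(f"pics/{n}0.png",c["image"][...,::-1])
    print(n,c["K"][0,0],-c["R"].T@c["t"],c["D"],(c["depth"]>0).mean())
print(env.get_state(),env.grip_point_offset)
E
```

```text
top 521.0224804366935 [ 0.25123436 -0.00369526  1.36282068] [-0.11807559  0.          0.          0.          0.        ] 0.9961139455782313
scene 469.71912761807585 [0.92513018 0.80522745 0.84379606] [-0.02549561  0.          0.          0.          0.        ] 0.9959268707482993
{'clock': 0.1, 'joint_pos': array([ 1.18741612e+00,  3.13937724e-01,  4.51201659e-02,  1.30361037e+00,
       -2.86309513e-06,  1.43121223e+00]), 'qvel': array([ 0.00029167, -0.00017396,  0.0025047 ,  0.00093092, -0.00139414,
        0.00070978]), 'tau': array([ 2.47407326e-03, -4.81725705e+01,  2.99245244e+01,  1.26894104e-02,
       -2.09728983e-04, -8.95862627e-06]), 'tcp_pos': array([0.13863099, 0.55757827, 0.23050226]), 'orientation': array([-2.09512216e-04,  1.21596351e-01,  9.92579297e-01, -7.88441235e-04]), 'wrist_force': array([ 0.01645286,  0.4472259 , -0.05554108]), 'ft_torque': array([-0.00824421,  0.00989884, -0.02633862]), 'finger_gap': 0.08540587112523691} -0.0187
```

View pics/top0.png

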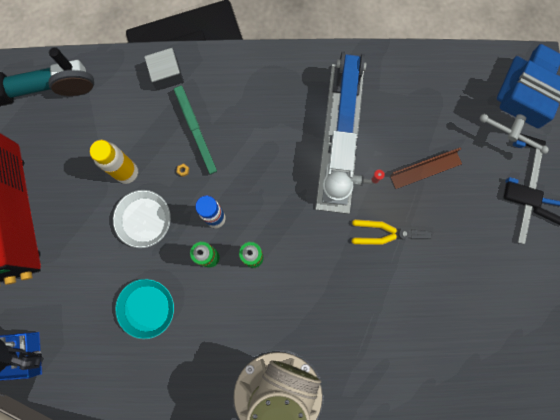

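View pics/scene0.png

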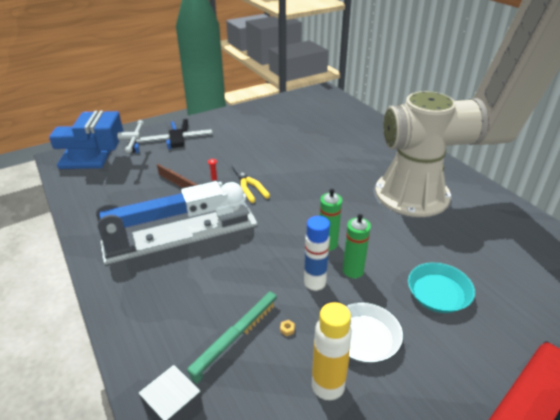

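The top view shows the white can with its blue cap at about (208,206) and the silvery dish at (142,218). The coupler dome is at (338,186), with the drawbar running up to (350,60), and the red latch knob is at (378,175). The green cans, the teal dish and the paint can are the lookalikes and bystanders. The scene view agrees.

Run:
```python
from h import *
import pickle
for n in("top","scene"):
    c=pickle.load(open(n+".pkl","rb")); P=cloud(c); im=c["image"]; hsv=cv2.cvtColor(im,cv2.COLOR_RGB2HSV)
    H,S,V=[hsv[...,i].astype(int) for i in range(3)]; X,Y,Z=P[...,0],P[...,1],P[...,2]
    def rep(name,m,rect=False):
        m=cv2.morphologyEx(m.astype(np.uint8),cv2.MORPH_OPEN,np.ones((2,2),np.uint8)).astype(bool)
        if m.sum()<4: print(n,name,m.sum()); return
        Q=P[m]; 
        (cx,cy),r=cv2.minEnclosingCircle(Q[:,:2].astype(np.float32))
        print(n,name,m.sum(),"mean",Q.mean(0).round(4),"circ",round(cx,4),round(cy,4),round(r,4),"zr",np.nanpercentile(Q[:,2],[2,98]).round(3))
    blue=(H>100)&(H<130)&(S>130)
    rg=lambda x0,x1,y0,y1:(X>x0)&(X<x1)&(Y>y0)&(Y<y1)
    g=rg(.3,.55,.05,.25)
    rep("cap top",blue&g&(Z>.18))
    rep("can white top",g&(S<60)&(Z>.1))
    rep("dish rim",(S<60)&rg(.2,.6,.2,.5)&(Z>.022)&(Z<.034)&(V>90))
    rep("dish floor",(S<60)&rg(.2,.6,.2,.5)&(Z>0.0)&(Z<.01)&(V>130))
    red=((H<6)|(H>174))&(S>170)&rg(.4,.65,-.35,-.1)
    rep("red",red); rep("knob",red&(Z>.143))
    rep("dome>115",rg(.35,.6,-.25,-.05)&(Z>.112)&(S<60)&(Z<.14))
    m=blue&rg(.5,.95,-.3,0)&(Z>.105)&(Z<.135); rep("drawbar",m)
    if m.sum()>20:
        l=cv2.fitLine(P[m][:,:2].astype(np.float32),cv2.DIST_HUBER,0,.01,.01).ravel(); print(l)
    # bench plate z ~ .01
    m=rg(.4,.95,-.3,0)&(Z>.006)&(Z<.016)&(V>110)&(S<60)
    if m.sum()>50:
        r=cv2.minAreaRect(P[m][:,:2].astype(np.float32)); print("plate",r)
```

```text
top cap top 368 mean [nan nan nan] circ 0.4574 0.1554 0.0248 zr [0.166 0.193]
top can white top 382 mean [0.3651 0.1241 0.1553] circ 0.4001 0.1133 0.0914 zr [0.12  0.179]
top dish rim 290 mean [nan nan nan] circ 0.4802 0.3524 0.098 zr [-0.005  0.032]
top dish floor 1298 mean [nan nan nan] circ 0.4556 0.3439 0.0638 zr [-0.003  0.013]
top red 52 mean [ 0.5388 -0.2588  0.129 ] circ 0.551 -0.2713 0.0344 zr [-0.001  0.157]
top knob 52 mean [ 0.5388 -0.2588  0.129 ] circ 0.551 -0.2713 0.0344 zr [-0.001  0.157]
top dome>115 746 mean [nan nan nan] circ 0.5602 -0.1857 0.067 zr [0.01  0.129]
top drawbar 1174 mean [nan nan nan] circ 0.7569 -0.2014 0.1073 zr [0.013 0.125]
[ 0.9899889  -0.14114498  0.7582999  -0.1924458 ]
plate ((0.6769115328788757, -0.18247711658477783), (0.09035295993089676, 0.4161388874053955), 81.87247467041016)
scene cap top 311 mean [nan nan nan] circ 0.4231 0.1284 0.0737 zr [0.096 0.192]
scene can white top 593 mean [nan nan nan] circ 0.3376 0.0244 0.2112 zr [0.009 0.176]
scene dish rim 387 mean [nan nan nan] circ 0.4798 0.3889 0.1265 zr [-0.002  0.031]
scene dish floor 1666 mean [nan nan nan] circ 0.4792 0.3973 0.1228 zr [0.001 0.015]
scene red 57 mean [nan nan nan] circ 0.5349 -0.2449 0.0097 zr [0.095 0.15 ]
scene knob 12 mean [ 0.5378 -0.242   0.1452] circ 0.5349 -0.2449 0.0097 zr [0.136 0.151]
scene dome>115 433 mean [nan nan nan] circ 0.5369 -0.2378 0.1191 zr [0.108 0.126]
scene drawbar 969 mean [nan nan nan] circ 0.7581 -0.1845 0.1056 zr [0.102 0.123]
[ 0.97220105 -0.23414756  0.75724494 -0.18327329]
plate ((0.6626405715942383, -0.14195413887500763), (0.44713810086250305, 0.24279145896434784), 2.39540433883667)
```

Run:
```python
from h import *
import pickle
c=pickle.load(open("top.pkl","rb")); P=cloud(c); im=c["image"]; hsv=cv2.cvtColor(im,cv2.COLOR_RGB2HSV)
H,S,V=[hsv[...,i].astype(int) for i in range(3)]; X,Y,Z=P[...,0],P[...,1],P[...,2]
rg=lambda x0,x1,y0,y1:(X>x0)&(X<x1)&(Y>y0)&(Y<y1)
def circ(name,m):
    Q=P[m]; (cx,cy),r=cv2.minEnclosingCircle(Q[:,:2].astype(np.float32)); print(name,m.sum(),Q.mean(0).round(4),"circ",round(cx,4),round(cy,4),"r",round(r,4))
def big(m):
    n,l,s,_=cv2.connectedComponentsWithStats(m.astype(np.uint8)); return l==1+np.argmax(s[1:,4])
blue=(H>100)&(H<130)&(S>130)
circ("cap",big(blue&rg(.3,.55,.05,.25)&(Z>.183)))
circ("dish rim",big((S<60)&rg(.3,.55,.25,.45)&(Z>.02)&(Z<.04)))
circ("dish floor",big((S<60)&rg(.3,.55,.25,.45)&(Z>0.0)&(Z<.009)&(V>130)))
circ("green",big(rg(.2,.6,.05,.25)&(Z>.13)&(H>40)&(H<85)&(S>100)))
circ("paintcan",big(rg(.4,.7,.25,.5)&(Z>.2)))
circ("knob",big(((H<8)|(H>172))&(S>150)&rg(.45,.65,-.35,-.1)&(Z>.14)))
circ("knobpix",big(((H<8)|(H>172))&(S>150)&rg(.45,.65,-.35,-.1)))
circ("domeTop",big(rg(.42,.6,-.25,-.08)&(Z>.117)&(Z<.14)&(S<60)&(X<.535)))
m=((H<8)|(H>172))&(S>150); m[:,:365]=0;m[:,392:]=0;m[:165]=0;m[188:]=0
v,u=np.nonzero(m); print(u.mean(),v.mean(),len(u),u.min(),u.max(),v.min(),v.max(),plane(c,[[u.mean(),v.mean()]],.150))
print("TCP shift to cap hover",tool([.4574,.1554,.26]))
```

```text
cap 361 [0.4577 0.1565 0.1889] circ 0.4583 0.1568 r 0.0252
dish rim 440 [0.4597 0.3601 0.0252] circ 0.4558 0.3483 r 0.0762
dish floor 1382 [0.4569 0.3482 0.0041] circ 0.4572 0.3494 r 0.0647
green 209 [0.3542 0.171  0.1483] circ 0.3557 0.1727 r 0.0268
paintcan 413 [0.5867 0.3985 0.2158] circ 0.5876 0.4006 r 0.0274
knob 66 [ 0.5356 -0.2515  0.1524] circ 0.536 -0.2513 r 0.0123
knobpix 66 [ 0.5356 -0.2515  0.1524] circ 0.536 -0.2513 r 0.0123
domeTop 167 [ 0.5207 -0.1614  0.1212] circ 0.5237 -0.1619 r 0.0225
378.6666666666667 174.37878787878788 66 374 383 170 179 [[ 0.53614666 -0.25200751  0.15      ]]
TCP shift to cap hover [-0.4064171  -0.31338557 -0.02908242]
```

```bash
python3 -m inch '[[[-0.03,-0.023,-0.012],0],[[-0.06,-0.046,-0.024],0],[[-0.09,-0.069,-0.03],0],[[-0.12,-0.092,-0.03],0],[[-0.15,-0.116,-0.03],0]]' 0 && python3 -m inch '[[[-0.03,-0.023,0],0],[[-0.06,-0.046,0],0],[[-0.09,-0.069,0],0],[[-0.12,-0.092,0],0],[[-0.15,-0.116,0],0]]'; python3 -c "
from h import *; print(tool([.458,.156,.23]))"
```

```text
clock: 0.52
tcp_pos: [0.2569, 0.4076, 0.2608]
orientation: [-0.0, 0.121, 0.993, -0.001]
wrist_force: [0.8, 0.6, 0.1]
finger_gap: 0.0855
clock: 0.93
tcp_pos: [0.3752, 0.2573, 0.2608]
orientation: [-0.0, 0.121, 0.993, -0.001]
wrist_force: [1.0, 0.4, 0.2]
finger_gap: 0.085
[-0.10471237 -0.07842053  0.03083672]
```

```bash
python3 -m inch '[[[-0.03,-0.023,0.005],0],[[-0.06,-0.046,0.01],0],[[-0.085,-0.065,0.012],0],[[-0.105,-0.078,0.015],0],[[-0.105,-0.078,0.02],0]]' && python3 -m inch '[[[0,0,0.02],0],[[0,0,0.045],0],[[0,0,0.07],0],[[0,0,0.087],0],[[0,0,0.088],0]]'
python3 - <<'E'
from h import *; print(tool([.458,.156,.153]))
c=cam("scene"); cv2.imwrite("pics/a.png",cv2.resize(c["image"][150:350,220:420,::-1],(600,600)))
E
```

```text
clock: 1.35
tcp_pos: [0.4613, 0.1533, 0.2404]
orientation: [0.001, 0.124, 0.992, -0.001]
wrist_force: [1.0, 0.1, 0.5]
finger_gap: 0.0855
clock: 1.77
tcp_pos: [0.4581, 0.153, 0.1486]
orientation: [-0.003, 0.123, 0.992, -0.002]
wrist_force: [-1.1, 0.4, 0.5]
finger_gap: 0.0857
[ 0.00084223  0.00288325 -0.00442329]
```

View pics/a.png

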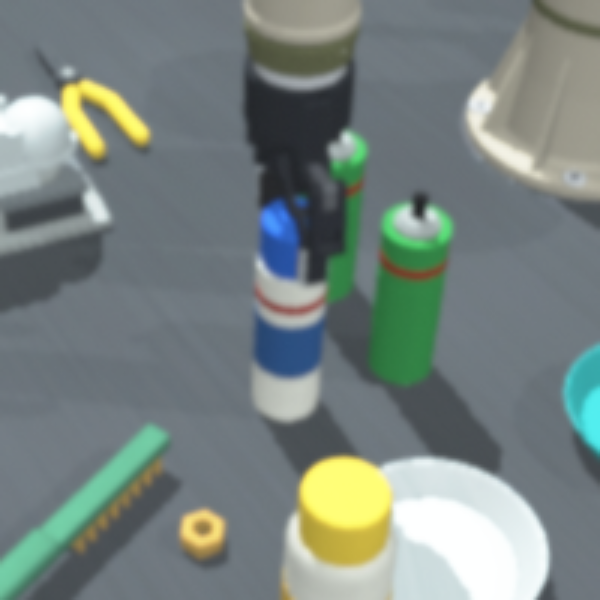

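The open fingers straddle the cap (crop pixel about (290,230)) and the green cans are clear. I'll centre, raise slightly and close gently.

```bash
python3 -m inch '[[[0.001,0.003,-0.006],0],[[0.001,0.003,-0.006],0]]' 0 && python3 -m inch '[[[0,0,0],0],[[0,0,0],0],[[0,0,0],0],[[0,0,0],0],[[0,0,0],0]]' 1 25 && python3 -m inch '[[[0,0,0],0],[[0,0,0],0],[[0,0,0],0]]'
```

```text
clock: 1.98
tcp_pos: [0.4595, 0.1572, 0.1582]
orientation: [-0.001, 0.123, 0.992, -0.001]
wrist_force: [0.0, 0.1, -0.1]
finger_gap: 0.0853
clock: 2.4
tcp_pos: [0.4603, 0.1574, 0.1595]
orientation: [0.0, 0.123, 0.992, -0.001]
wrist_force: [-0.8, 1.1, 6.1]
finger_gap: 0.0499
clock: 2.65
tcp_pos: [0.4603, 0.1574, 0.1596]
orientation: [0.0, 0.123, 0.992, -0.001]
wrist_force: [-0.6, 0.2, 3.4]
finger_gap: 0.0502
```

```bash
python3 -m inch '[[[0,0,-0.008],0],[[0,0,-0.018],0],[[0,0,-0.03],0],[[0,0,-0.045],0],[[0,0,-0.06],0]]' && python3 -m inch '[[[0,0,-0.02],0],[[0,0,-0.035],0],[[0,0,-0.04],0],[[0,0,-0.04],0]]'
python3 - <<'E'
from h import *
print(tool([.456,.348,.26]))
c=cam("scene"); cv2.imwrite("pics/b.png",cv2.resize(c["image"][120:320,220:420,::-1],(500,500)))
E
```

```text
clock: 3.07
tcp_pos: [0.4602, 0.1574, 0.2209]
orientation: [0.0, 0.123, 0.992, -0.001]
wrist_force: [0.1, -0.3, 0.2]
finger_gap: 0.0502
clock: 3.4
tcp_pos: [0.4612, 0.1576, 0.2629]
orientation: [0.002, 0.123, 0.992, -0.0]
wrist_force: [1.4, 0.5, 0.8]
finger_gap: 0.05
[0.0515471  0.18335176 0.00264095]
```

View pics/b.png

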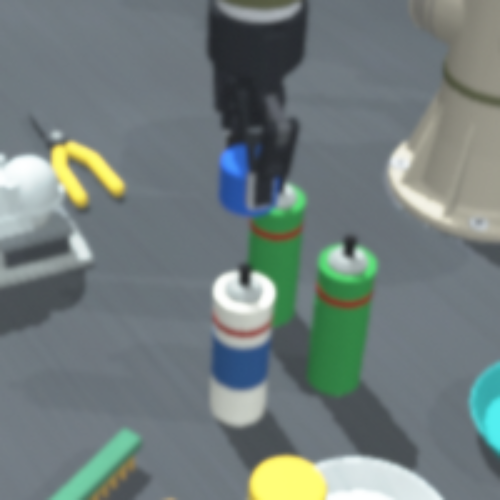

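The cap is held upright at (250,185) in the crop and the can still stands at (240,345) with its nozzle bare. Next I'll carry the cap to the dish.

```bash
python3 -m inch '[[[0.01,0.037,0],0],[[0.02,0.073,0],0],[[0.031,0.11,0],0],[[0.041,0.147,0],0],[[0.0515,0.183,0],0]]' && python3 -m inch '[[[0,0,0.03],0],[[0,0,0.065],0],[[0,0,0.1],0],[[0,0,0.13],0],[[0,0,0.15],0]]'  && python3 -m inch '[[[0,0,0.01],0],[[0,0,0.025],0],[[0,0,0.035],0],[[0,0,0.04],0],[[0,0,0.04],0]]'
python3 - <<'E'
from h import *
print(tool([.456,.348,.0136]))
c=cam("top"); cv2.imwrite("pics/c.png",cv2.resize(c["image"][150:280,80:210,::-1],(520,520)))
E
```

```text
clock: 3.87
tcp_pos: [0.4545, 0.349, 0.2598]
orientation: [0.0, 0.123, 0.992, -0.001]
wrist_force: [0.5, 0.9, 0.1]
finger_gap: 0.0498
clock: 4.28
tcp_pos: [0.4517, 0.3473, 0.1049]
orientation: [-0.003, 0.123, 0.992, -0.003]
wrist_force: [-0.5, -0.1, 0.0]
finger_gap: 0.0501
clock: 4.7
tcp_pos: [0.4503, 0.3464, 0.0631]
orientation: [-0.004, 0.123, 0.992, -0.004]
wrist_force: [0.4, -0.4, 0.4]
finger_gap: 0.05
[-0.00544275  0.00340351  0.04948575]
```

View pics/c.png

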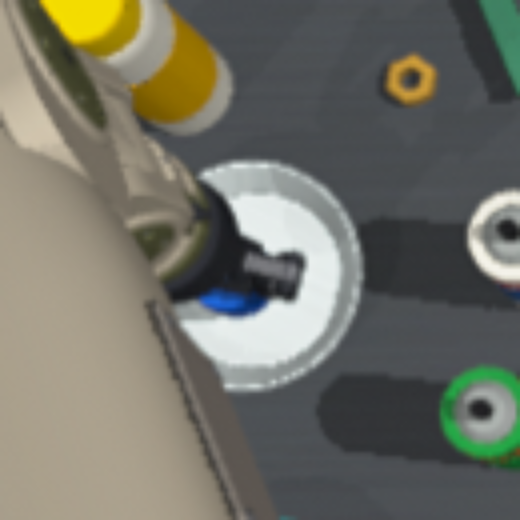

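The top crop shows the cap at (230,300) inside the dish outline. The wrist looks close to the paint can, so I'll check its clearance before going lower.

Run:
```python
from h import *
c=cam("scene"); cv2.imwrite("pics/d.png",cv2.resize(c["image"][150:420,200:480,::-1],(622,600)))
```

```text
(no output)
```

View pics/d.png

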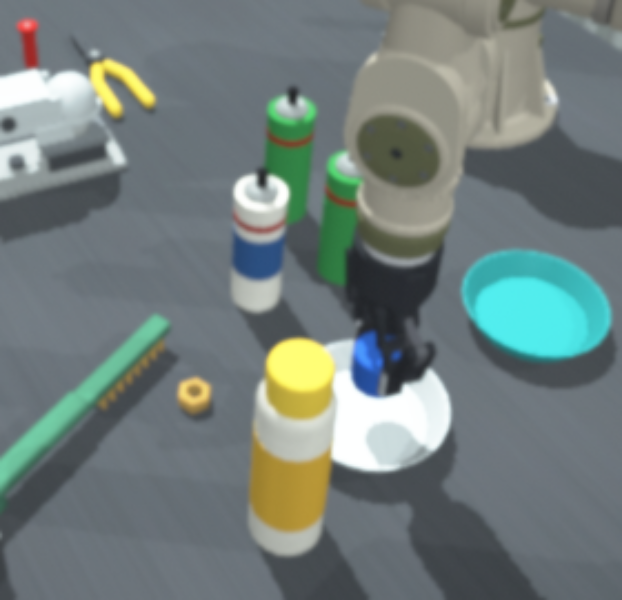

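The wrist is well clear of the paint can. Lowering gently onto the dish floor.

```bash
python3 -m inch '[[[-0.003,0.002,0.01],0],[[-0.005,0.003,0.02],0],[[-0.005,0.003,0.03],0],[[-0.005,0.003,0.038],0],[[-0.005,0.003,0.038],0]]' && python3 -m inch '[[[0,0,0.002],0],[[0,0,0.004],0],[[0,0,0.005],0],[[0,0,0.006],0],[[0,0,0.006],0]]'
```

```text
clock: 5.22
tcp_pos: [0.4555, 0.3477, 0.0246]
orientation: [-0.004, 0.123, 0.992, -0.004]
wrist_force: [0.3, 0.2, 0.7]
finger_gap: 0.0496
clock: 5.63
tcp_pos: [0.4555, 0.3477, 0.0187]
orientation: [-0.004, 0.123, 0.992, -0.004]
wrist_force: [-0.3, -0.2, -0.3]
finger_gap: 0.0497
```

```bash
python3 -m inch '[[[0,0,0.001],0],[[0,0,0.002],0],[[0,0,0.003],0],[[0,0,0.004],0],[[0,0,0.004],0]]' && python3 -m inch '[[[0,0,0.001],0],[[0,0,0.0015],0],[[0,0,0.0015],0]]'
```

```text
clock: 6.05
tcp_pos: [0.4553, 0.3476, 0.0145]
orientation: [-0.004, 0.123, 0.992, -0.004]
wrist_force: [0.2, -0.5, -0.3]
finger_gap: 0.0495
clock: 6.3
tcp_pos: [0.4554, 0.3477, 0.0137]
orientation: [-0.004, 0.123, 0.992, -0.004]
wrist_force: [-1.0, -1.1, 5.1]
finger_gap: 0.0501
```

Contact shows as 5 N at the expected height. Releasing, with the jaws only partly opened.

```bash
python3 -m inch '[[[0,0,0],0],[[0,0,0],0],[[0,0,0],0],[[0,0,0],0]]' 0.25 && python3 -m inch '[[[0,0,-0.005],0],[[0,0,-0.015],0],[[0,0,-0.03],0],[[0,0,-0.05],0],[[0,0,-0.075],0]]' && python3 -m inch '[[[0,0,-0.035],0],[[0,0,-0.07],0],[[0,0,-0.11],0],[[0,0,-0.15],0],[[0,0,-0.17],0]]' 0
python3 - <<'E'
from h import *
print(tool([.536,-.252,.26]))
c=cam("scene"); cv2.imwrite("pics/e.png",cv2.resize(c["image"][150:420,200:480,::-1],(622,600)))
E
```

```text
clock: 6.63
tcp_pos: [0.4554, 0.3476, 0.0135]
orientation: [-0.004, 0.123, 0.992, -0.004]
wrist_force: [0.3, 0.3, 0.9]
finger_gap: 0.0637
clock: 7.05
tcp_pos: [0.4552, 0.3477, 0.089]
orientation: [-0.005, 0.123, 0.992, -0.005]
wrist_force: [0.3, 0.4, 0.0]
finger_gap: 0.064
clock: 7.47
tcp_pos: [0.4581, 0.3498, 0.2656]
orientation: [-0.002, 0.123, 0.992, -0.003]
wrist_force: [2.0, 0.7, 0.6]
finger_gap: 0.0854
[-0.22239495 -0.56460354  0.0080544 ]
```

View pics/e.png

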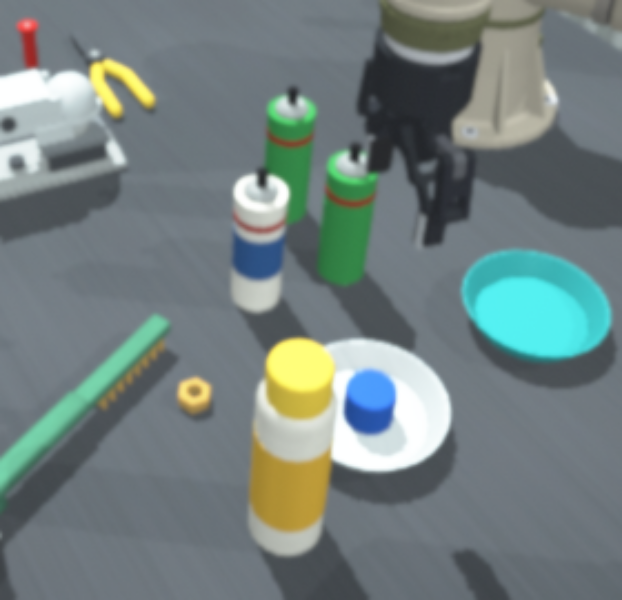

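The cap stands open end down in the silvery dish at (370,400), and the can is still upright. Moving to the latch.

```bash
for i in 1 2 3; do python3 -m inch '[[[-0.014,-0.0355,0],0],[[-0.028,-0.071,0],0],[[-0.042,-0.1065,0],0],[[-0.056,-0.142,0],0],[[-0.07,-0.177,0],0]]'; done; python3 -c "
from h import *
from scipy.spatial.transform import Rotation as Ro
s=env.get_state(); q=s['orientation']; y=Ro.from_quat(q[[1,2,3,0]]).as_matrix()
print(tool([.536,-.252,.22]),y,np.degrees(np.arctan2(y[1,1],y[0,1])),s['joint_pos'])"
```

```text
clock: 7.93
tcp_pos: [0.4837, 0.1602, 0.2694]
orientation: [0.001, 0.123, 0.992, -0.001]
wrist_force: [1.5, 0.3, -0.3]
finger_gap: 0.0854
clock: 8.35
tcp_pos: [0.5082, -0.0303, 0.2707]
orientation: [0.001, 0.123, 0.992, -0.001]
wrist_force: [1.1, 0.5, 0.1]
finger_gap: 0.0854
clock: 8.77
tcp_pos: [0.5326, -0.221, 0.272]
orientation: [0.001, 0.123, 0.992, -0.001]
wrist_force: [1.1, -0.3, 0.1]
finger_gap: 0.0855
[-0.01068472 -0.0291587   0.05204733] [[-0.969833    0.2437574   0.00250472]
 [ 0.24375021  0.96983382 -0.00286349]
 [-0.00312716 -0.00216658 -0.99999276]] 75.89155438681422 [-5.31817494e-01  3.06665685e-01  1.35743965e-01  1.39626373e+00
 -1.19785529e-03 -2.85584216e-01]
```

```bash
python3 -m inch '[[[-0.005,-0.015,0.02],-3],[[-0.0107,-0.029,0.04],-6],[[-0.0107,-0.029,0.052],-6],[[-0.0107,-0.029,0.052],-6]]' 0.5
python3 - <<'E'
from h import *
print(tool([.536,-.252,.106]))
for n in("scene","top"):
  c=cam(n); 
  cr=c["image"][120:240,140:300] if n=="scene" else c["image"][110:230,300:460]
  cv2.imwrite(f"pics/f{n}.png",cv2.resize(cr[...,::-1],(640,480)))
a=np.vstack([cv2.imread("pics/fscene.png"),cv2.imread("pics/ftop.png")]); cv2.imwrite("pics/f.png",cv2.resize(a,(400,600)))
E
```

```text
clock: 9.1
tcp_pos: [0.5343, -0.2521, 0.2171]
orientation: [-0.001, 0.072, 0.997, -0.0]
wrist_force: [-0.6, -0.3, -0.7]
finger_gap: 0.0425
[-0.00184904  0.00040536  0.11109399]
```

View pics/f.png

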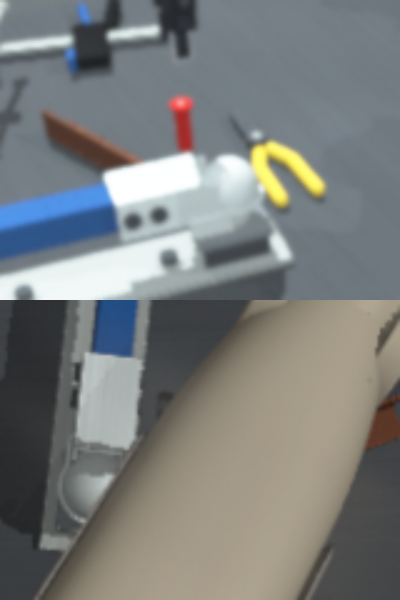

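The knob is at (181,103) in the scene half, in line with the measured point. The gripper is still above the crop and the arm hides the latch in the top half. I'll descend in steps and watch the force.

```bash
python3 -m inch '[[[-0.002,0,0.015],0],[[-0.002,0,0.03],0],[[-0.002,0,0.045],0],[[-0.002,0,0.055],0],[[-0.002,0,0.06],0]]' && python3 -m inch '[[[0,0,0.01],0],[[0,0,0.02],0],[[0,0,0.03],0],[[0,0,0.04],0],[[0,0,0.048],0]]'
python3 - <<'E'
from h import *
print(tool([.536,-.252,.106]))
c=cam("scene"); cv2.imwrite("pics/g.png",cv2.resize(c["image"][80:240,140:340,::-1],(600,480)))
E
```

```text
clock: 9.62
tcp_pos: [0.5377, -0.2512, 0.1602]
orientation: [0.001, 0.07, 0.998, -0.001]
wrist_force: [-0.5, 0.4, -0.7]
finger_gap: 0.0423
clock: 10.03
tcp_pos: [0.5375, -0.2511, 0.111]
orientation: [0.001, 0.07, 0.998, -0.001]
wrist_force: [-0.1, 0.1, -0.7]
finger_gap: 0.0427
[ 0.00138333 -0.00105174  0.00496027]
```

View pics/g.png

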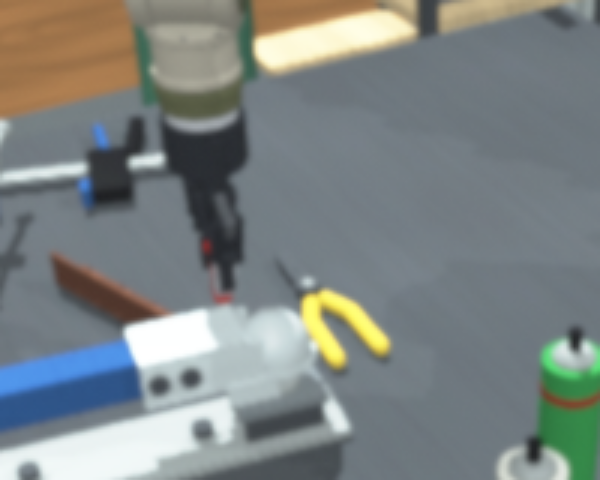

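The fingers straddle the red sleeve at about (215,270), and there is no contact force. Closing.

```bash
python3 -m inch '[[[0.001,-0.001,0.004],0],[[0.001,-0.001,0.004],0],[[0.001,-0.001,0.004],0]]' 0.5 && python3 -m inch '[[[0,0,0],0],[[0,0,0],0],[[0,0,0],0],[[0,0,0],0],[[0,0,0],0]]' 1 80 && python3 -m inch '[[[0,0,0],0],[[0,0,0],0],[[0,0,0],0]]'
```

```text
clock: 10.33
tcp_pos: [0.5353, -0.2515, 0.1052]
orientation: [-0.001, 0.071, 0.998, -0.0]
wrist_force: [0.4, -0.6, -0.3]
finger_gap: 0.0426
clock: 10.75
tcp_pos: [0.5357, -0.2515, 0.1058]
orientation: [-0.0, 0.07, 0.998, -0.0]
wrist_force: [-0.1, 2.2, 4.2]
finger_gap: 0.0186
clock: 11.0
tcp_pos: [0.5357, -0.2514, 0.1058]
orientation: [-0.0, 0.07, 0.998, -0.0]
wrist_force: [-0.1, 1.4, 0.3]
finger_gap: 0.0189
```

```bash
python3 -m inch '[[[0,-0.006,0],0],[[0,-0.012,0],0],[[0,-0.018,0],0],[[0,-0.024,0],0],[[0,-0.026,0],0]]' && python3 -m inch '[[[0,0,0],0],[[0,0,0],0]]'
```

```text
clock: 11.42
tcp_pos: [0.5323, -0.2755, 0.1058]
orientation: [-0.0, 0.07, 0.998, 0.002]
wrist_force: [1.9, 10.1, 3.7]
finger_gap: 0.019
clock: 11.58
tcp_pos: [0.5326, -0.2735, 0.1058]
orientation: [0.0, 0.069, 0.998, 0.004]
wrist_force: [1.2, 9.4, 3.6]
finger_gap: 0.019
```

```bash
python3 -m inch '[[[0,-0.003,0],0],[[0,-0.005,0],0],[[0,-0.006,0],0],[[0,-0.006,0],0]]'; python3 -m inch '[[[0,-0.002,0],0],[[0,-0.002,0],0]]'
```

```text
clock: 11.92
tcp_pos: [0.5321, -0.2772, 0.1058]
orientation: [0.001, 0.068, 0.998, 0.006]
wrist_force: [1.3, 8.9, 4.6]
finger_gap: 0.0187
clock: 12.08
tcp_pos: [0.5321, -0.2768, 0.1058]
orientation: [0.001, 0.068, 0.998, 0.008]
wrist_force: [1.4, 10.0, 3.2]
finger_gap: 0.0187
```

```bash
python3 -m inch '[[[-0.0006,-0.002,-0.0074],0],[[-0.0015,-0.002,-0.0148],0],[[-0.0025,-0.002,-0.0222],0],[[-0.0037,-0.002,-0.0295],0],[[-0.0051,-0.002,-0.0369],0]]'
```

```text
clock: 12.5
tcp_pos: [0.5395, -0.2777, 0.1411]
orientation: [0.003, 0.066, 0.998, 0.011]
wrist_force: [15.9, 7.5, -11.0]
finger_gap: 0.0187
```

```bash
python3 -m inch '[[[-0.0022,-0.002,-0.0072],0],[[-0.004,-0.002,-0.0145],0],[[-0.006,-0.002,-0.0217],0],[[-0.0082,-0.002,-0.0288],0],[[-0.0105,-0.002,-0.0359],0]]'
python3 - <<'E'
from h import *
c=cam("scene"); P=cloud(c); im=c["image"]; cv2.imwrite("pics/i.png",cv2.resize(im[80:260,100:340,::-1],(800,600)))
X,Y,Z=P[...,0],P[...,1],P[...,2]
# top of dome: highest silvery points near raised coupler (ball at .526,-.161, jig x axis .99,-.1414)
jx=(X-.526)*.99-(Y+.161)*.1414; jy=(X-.526)*.1414+(Y+.161)*.99
hsv=cv2.cvtColor(im,cv2.COLOR_RGB2HSV)
m=(abs(jy)<.03)&(abs(jx-.008)<.045)&(Z>.1)&(Z<.25); print("dome",m.sum(),np.nanpercentile(Z[m],[50,95,99]))
b=(hsv[...,0]>100)&(hsv[...,0]<130)&(hsv[...,1]>130)&(abs(jy)<.018)&(jx>.1)&(jx<.3)&(Z>.1)
print("bar slope",np.polyfit(jx[b],Z[b],1),b.sum())
E
```

```text
clock: 12.92
tcp_pos: [0.5497, -0.2788, 0.1745]
orientation: [0.001, 0.065, 0.998, 0.014]
wrist_force: [-7.6, 10.6, -1.5]
finger_gap: 0.0186
dome 515 [0.18318536 0.19698622 0.19871783]
bar slope [-0.238651    0.19604081] 501
```

View pics/i.png

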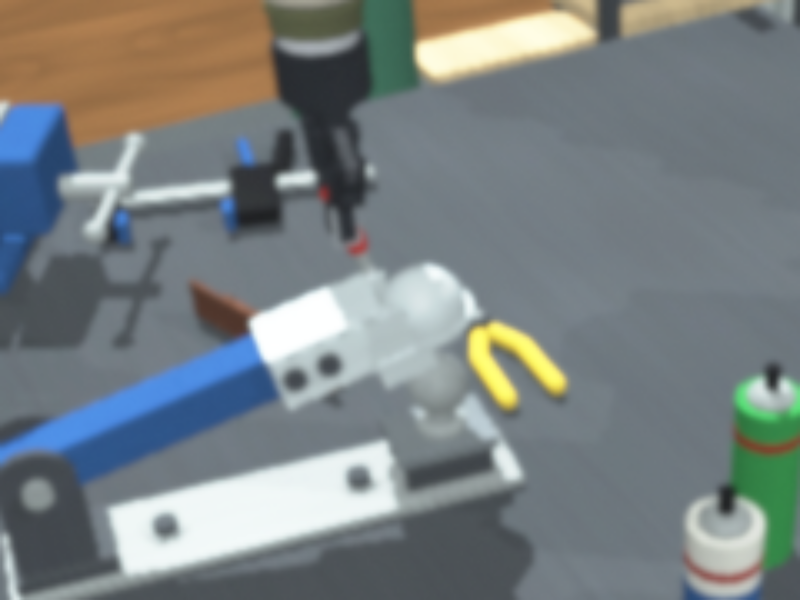

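The coupler is off the ball: the ball is visible at (440,375) under the dome at (425,295). The drawbar slope of 0.239 means about 75 mm of lift, so I'll raise it 4–5 mm more.

```bash
python3 -m inch '[[[-0.001,-0.002,-0.003],0],[[-0.0015,-0.002,-0.005],0],[[-0.0015,-0.002,-0.005],0],[[-0.0015,-0.002,-0.005],0],[[-0.0015,-0.002,-0.005],0]]'
cat > chk.py <<'E'
from h import *
c=cam("scene"); P=cloud(c); im=c["image"]; X,Y,Z=P[...,0],P[...,1],P[...,2]
jx=(X-.526)*.99-(Y+.161)*.1414; jy=(X-.526)*.1414+(Y+.161)*.99
hsv=cv2.cvtColor(im,cv2.COLOR_RGB2HSV)
m=(abs(jy)<.03)&(abs(jx-.008)<.045)&(Z>.1)&(Z<.25); print("dome top",np.nanpercentile(Z[m],99))
blue=(hsv[...,0]>100)&(hsv[...,0]<130)&(hsv[...,1]>130)
b=blue&(abs(jy)<.018)&(jx>.1)&(jx<.3)&(Z>.1)
s=np.polyfit(jx[b],Z[b],1)[0]; print("lift mm",320*np.sin(np.arctan(-s))); 
k=blue&(X>.35)&(X<.55)&(Y>.25)&(Y<.45)&(Z<.1); print("cap",np.nanmean(P[k],0),np.nanmax(Z[k]))
s=env.get_state(); print(s["clock"],s["tcp_pos"],s["wrist_force"],s["qvel"].round(3),s["finger_gap"])
cv2.imwrite("pics/j.png",im[...,::-1])
E
python3 chk.py
```

```text
clock: 13.38
tcp_pos: [0.549, -0.2781, 0.1787]
orientation: [-0.001, 0.064, 0.998, 0.016]
wrist_force: [1.9, 9.7, -5.3]
finger_gap: 0.0181
dome top 0.20241916034092725
lift mm 79.00792325734953
cap [0.46149966 0.3557081  0.03687454] 0.04884669154856584
13.4333 [ 0.5489438  -0.27804544  0.17864059] [ 2.05258952  9.76914347 -5.17500346] [ 0.001  0.002 -0.     0.    -0.002  0.   ] 0.017725047043208396
```

```bash
python3 -m inch '[[[0,-0.001,-0.001],0],[[0,-0.001,-0.001],0],[[0,-0.001,-0.001],0],[[0,-0.001,-0.001],0],[[0,-0.001,-0.001],0]]'; python3 chk.py
```

```text
clock: 13.85
tcp_pos: [0.5484, -0.2763, 0.1774]
orientation: [-0.003, 0.063, 0.998, 0.019]
wrist_force: [3.6, 10.0, -6.0]
finger_gap: 0.0181
dome top 0.2007009921090562
lift mm 78.34217483146833
cap [0.46156514 0.35571869 0.03690937] 0.04785470530682195
13.9 [ 0.54847207 -0.27632891  0.17739992] [ 3.56108631  9.05861088 -6.23447543] [ 0.    -0.     0.001 -0.001 -0.002 -0.001] 0.0182072425781922
```

View pics/j.png

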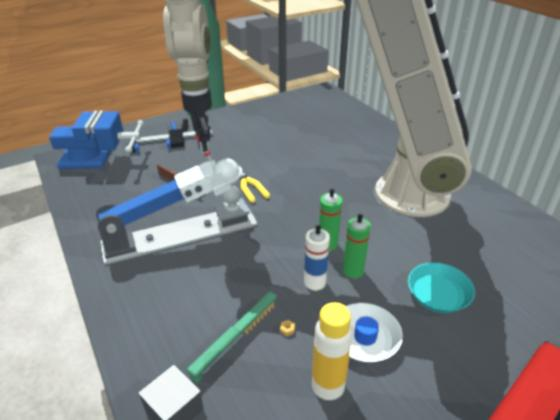

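The coupler is up, the cap is in the dish at (366,331), and everything else is in place. One last small nudge to make up the sag, then I'll hand in.

```bash
python3 -m inch '[[[0,-0.002,-0.002],0],[[-0.0005,-0.003,-0.0035],0],[[-0.0005,-0.003,-0.0035],0],[[-0.0005,-0.003,-0.0035],0],[[-0.0005,-0.003,-0.0035],0]]'; python3 chk.py; python3 -c "
from workcell import env; print(env.hand_in())"
```

```text
clock: 14.32
tcp_pos: [0.5487, -0.2771, 0.1786]
orientation: [-0.004, 0.061, 0.998, 0.021]
wrist_force: [5.3, 8.6, -7.4]
finger_gap: 0.0182
dome top 0.20239291992577466
lift mm 78.6004916422518
cap [0.46151534 0.35578482 0.03699422] 0.04937342197611533
14.3667 [ 0.54864877 -0.27704281  0.17859126] [ 4.6421334   8.88485974 -7.60490055] [ 0.001 -0.    -0.002  0.001 -0.001  0.002] 0.01812031898709164
the job is handed in; nothing more can be done
None
```

The job is handed in, with the coupler off the ball and held up by the latch grip at about 79 mm. The clock read 14.4 s at hand-in.

- **Cap:** I lifted it straight up off the grease can and lowered it, open end down, into the silvery dish. I released it only once there was a 5 N contact at the expected height. The last picture shows it standing in the dish and the can still upright.
- **Latch and coupler:** I pulled the latch about 25 mm with the coupler still seated, then lifted the coupler along its arc while holding the latch out. The jaws are still closed on the sleeve (18 mm gap) with the arm at rest.
- **Lift height:** The two final measurements agree closely: 78.6 mm from the drawbar's slope and about 78 mm from the dome top.
- **Forces:** The largest wrist force I read was about 20 N, during the lift.
- **Small flaws:** The tool leaned 2–3° under the latch spring, and the arm sagged 1–2 mm between moves, so I corrected the height twice. I estimated the latch travel during the lift from the tool position, not from a direct measurement. In the last picture nothing else looked moved, though I judged that by eye.

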